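Hang the honing disc on the spindle's flat

ROBOT

A 6-joint arm with a two-finger parallel gripper is mounted at the origin on the work surface. World frame = base frame: x ahead of the robot, y to its left, z up, the work surface at z = 0. Lengths are in m, angles in rad, forces in N, time in s.
With the tool pointing down it reaches from about 0.425 to 0.95 m from the base axis. Payload 3.5 kg.
Tool frame: the origin (TCP) lies on the centre line of the jaws, within the pads' length; the fingertips stand 17 mm ahead of it and the grasp point (between the pads) lies 2 mm behind it; z points along the fingers, y is the line along which they close (so a half turn about z gives the same grasp; the last joint's range is limited). The gripper opens to 85 mm and grips with 20 to 120 N. Pads are 22 mm wide; open, the fingers measure 114 mm over their backs; the gripper's body (76 mm by 85 mm) begins 54 mm behind the grasp point. The pads swing forward as they close: fully open they stand 13 mm farther back than shut.
Start: joints at [-1.396, 0.286, 1.577, -0, 1.279, -0.15], TCP at [0.215, -0.64, 0.248] pointing down, gripper open.
Joint ranges: [-2.77, 2.77], [-0.9, 2.22], [0.21, 2.48], [-1.53, 4.67], [0.24, 2.81], [-2.84, 2.84]. Speed limits (rad/s): [2.79, 2.79, 3.14, 3.14, 3.14, 3.14].

INTERFACE

Orientations are given as a unit quaternion [x, y, z, w].
In Python, from plant import ctrl gives the robot as it stands. The module is installed in compiled form; this text tells all that it offers.
- The arm moves only by the tool drive_tool, never from a script. Its argument "moves" is a list of rows, each a list of 3 entries, a list of its own where there are three numbers: the turn, a rotation vector about the tool's x, y, z in rad, then the shift along the tool's x, y, z in m, then the finger opening in m, from 0 to 0.0854. A call has 1 to 5 rows; each row shifts and turns the commanded pose from where the row before left it, along the tool's axes as they then stand; what a row does not reach is not made up. A row lasts 1/8 s, in which the tool goes at most 62.5 mm and 10.7 degrees, less where a joint would pass 70% of its speed; a pose out of reach is approached as far as the arm can. A call with a gripper value outside its range is refused whole. The fingers move at their own pace and stop on an object; "grip_force" is the grip in N (left out, the last holds). Time passes only in rows, so rows that do not move let the fingers close. It gives the time, the measured TCP pose, the force, the opening and the grip force at its end, in the units of the state.
- ctrl.get_state(): the state, without advancing time (a new reading comes with each control period).
- ctrl.read_camera(name): name is "scene" or "top" or "wrist"; returns a dict with "image" (480x640x3 uint8, red, green, blue), "fx", "fy", "cx", "cy" (pixels), "R" (3x3) and "t" (3): a world point X has camera coordinates R X + t. Camera axes: x right, y down, z forward; pixel columns grow to the right and rows downward; lengths in m; the calibration is good to about 2 mm. The wrist camera is an equidistant fisheye: a pixel r from the principal point sees the ray r / f radians off the axis. A picture is of the moment at which its call begins. There is no depth.
- ctrl.sign_off(): hands the job in; it is judged then, once.
The state is a dict: "time": time; "qpos": joint angles; "dq": joint speeds; "joint_efforts": joint torques, N m; "eef_pos": TCP position; "tcp_rot": TCP orientation; "contact_force": force on the tool from outside, world axes, zero at the start; "wrist_torque": the same for the moment, N m; "opening": opening from 0.0 (shut) to 1.0 (fully open); "finger_force": force on a finger pad.
Only numpy, scipy, OpenCV 4.12 (cv2) and the standard library are available. Lean on these libraries where they do the work, as an engineer would, in place of code of your own. Each camera call takes 0.05 s, during which the arm holds its last target. There are 200 camera calls.

TASK

Put the leather honing disc back on the honing machine: pinch the bare spindle to feel out its flat, and turn it until the flat, with your fingertip on it, faces straight out of the machine's open front, the side with the switch. Then lift the disc, lower it over the spindle with its set screw square on the flat and the top of the hub flush with the spindle's end, and finish while still holding it there, hanging in the gripper, so that I can tighten the screw. Leave the other things on the bench where they are.

Things in the scene. Friction and masses are not known exactly. Their poses are not given: they have to be found in the camera images.
- machine: Honing machine, fixed: housing 256 x 226 mm (own x, y), top at 100 mm. Origin: at bench height under the upright spindle's axis. Own +x points out of the open front (panel with switch and dial), straight ahead (+x) within 25 deg. Spatter guard 83 mm from the axis, 158 mm high, round back and sides; tool rest 98 mm from the axis on its -y side, 150 mm high. Bearing cap 68 mm wide, 112 mm high.
- spindle_end (a point): Upper end of the spindle, on its axis, 176 mm above the bench. Upright steel bar, 20 mm diameter, 64 mm proud of the bearing cap, last 4 mm tapered to 15.6 mm. z up along the axis; x points out of the D flat at right angles. It turns endlessly either way against a light drag (about 0.04 N m) and stays where it is left.
- flat: Spindle's ground D flat, 16 mm wide, reaching from 5 to 42 mm below the spindle's end. Origin: its middle, 6 mm from the axis, 23.5 mm below the end; x straight out of the flat, z up. A pinch across the flat measures 16 mm, one on the round 20 mm; a flat pad squeezing it somewhat askew turns it square to the pad.
- disc: Honing disc, loose, hub up, 0.22 to 0.45 kg: plate 130 mm wide, 18 mm thick (plywood, leather rim), aluminium flange 68 mm wide up to 22 mm, round boss 34 mm wide from 22 to 50 mm above the underside. Bore right through: 23 mm in boss and flange, 26 mm in the plate. A set screw stands out of the boss. Origin: centre of the underside; z up, +x towards the screw. Grip the boss across the screw.
- hub_top (a point): The middle of the boss's upper end, on the disc's axis, 50 mm above the disc's underside; axes as the disc's.
- screw (a point): Outer end of the dark cap-head set screw, head 10 mm wide, 27 mm from the disc's axis in its +x, 36 mm above its underside; axes as the disc's.
- stone: Bystander: plain grey grinding stone without a hub, 130 mm diameter, 22 mm thick, 22 mm hole, lying on the bench; origin: centre of its underside. It and the disc lie on the robot's left, in either order.
- hexkey: Bystander: dark hex key, 80 mm long, 6 mm thick, on the bench; origin: middle of its long arm.
- knife: Bystander: carving knife, 170 mm long, wooden handle, on the bench; origin near the blade's root.
- paste: Bystander: bar of honing paste 75 x 35 x 28 mm; origin: centre of its underside.
- puppethead: Bystander: carved wooden puppet head, 109 mm high; origin: centre of its underside.
- mallet: Bystander: carver's round mallet standing on its head, 230 mm high; origin: centre of its underside.
- glue: Bystander: white glue bottle, 150 mm high, 56 mm diameter; origin: centre of its underside.
- paintjar: Bystander: small paint jar, 62 mm high, 56 mm diameter; origin: centre of its underside.
Mind the look-alikes: they are no part of the job. Several things have the shape of the disc; the one meant has the colours described above.

How it is judged:
On the way:
1. the bare spindle is pinched with a finger on its flat while the flat faces out of the machine's open front (within 15 degrees) (contact force between the fingers and flat above 2 N and angle between the x axis of flat and the x axis of machine, either way round below 0.26 rad and x of flat in the frame of machine above 0.003 m), for 0.3 s.
At the end, for the whole second after the job is handed in: Fingers (over 3 N) hold the disc at rest on the spindle: hub top flush within 4 mm, centred within 4 mm, level within 5 deg, set screw square on the flat within 12 deg, flat facing the machine's front within 17 deg; disc presses on machine and spindle with under 10 N (horizontal distance between hub_top and spindle_end below 0.004 m and z of hub_top in the frame of spindle_end between -0.004 and 0.004 m and angle between disc's own z axis and vertical below 0.09 rad and angle between the x axis of disc and the x axis of flat, either way round below 0.21 rad and x of screw in the frame of spindle_end above 0.015 m and angle between the x axis of flat and the x axis of machine, either way round below 0.3 rad and x of flat in the frame of machine above 0.003 m and contact force between the fingers and disc above 3 N and contact force between disc and machine below 10 N and linear speed of disc below 0.02 m/s); the arm keeps its last pose, push and grip.
It fails at once if another thing on the bench is shifted by more than 30 mm (distance of any of stone, hexkey, knife, paste, puppethead, mallet, glue, paintjar from where it was at the start of the episode above 0.03 m).
It also fails if it takes over 72 s, if anything falls off the work surface, if the arm or the gripper's body presses on something with over 40 N, if the wrist force passes 120 N, or if a joint passes its speed limit or range.

## Working session

There is one attempt and no reset: what is moved stays moved. The work goes in short steps, Python scripts to look and compute and a tool call to move; the robot and the scene stay as the last step left them, time stands still between calls to the robot, and variables do not carry over. Pictures are saved under pics/ and viewed, at most 10 in all, crops included, and the job is handed in when it is done.

Besides the shell and the picture viewer there is one more tool, called after "Emit:" by a JSON object that holds its "api" and its "payload". drive_tool: Moves the arm, as the interface text tells. Its arguments: {"type":"object","properties":{"moves":{"type":"array","items":{"type":"array"}},"grip_force":{"type":"number"}},"required":["moves"]}

```bash
mkdir -p pics
python3 - <<'E'
from plant import ctrl
import cv2
print(ctrl.get_state())
for n in ("scene","top"):
    c=ctrl.read_camera(n); cv2.imwrite(f"pics/{n}0.png",c["image"][:,:,::-1]); print(n,c["fx"],c["fy"],c["cx"],c["cy"],c["R"],c["t"])
E
```

```text
{'time': 0.0, 'qpos': array([-1.39598843e+00,  2.87171881e-01,  1.57816136e+00, -3.62649088e-05,
        1.27858136e+00, -1.49984240e-01]), 'dq': array([-1.24641246e-03, -2.93893772e-05, -8.24161208e-04, -5.98500797e-04,
       -1.42916223e-03,  3.74865653e-04]), 'joint_efforts': array([ 9.91181264e-05, -4.05971324e+01, -2.92626500e+01, -1.88510394e-04,
        5.78331150e-03,  9.61692848e-06]), 'eef_pos': array([ 0.21532394, -0.63909342,  0.24695144]), 'tcp_rot': array([ 9.86841199e-01,  1.61688277e-01, -3.17658351e-05, -1.16067087e-03]), 'contact_force': array([-0.23654638,  0.32066374,  0.06557322]), 'wrist_torque': array([-0.01240328,  0.00179667,  0.01305472]), 'finger_force': 0.0, 'opening': 0.9968395280225889}
scene 606.9507672172741 606.9507672172741 317.302963689648 237.91079953838621 [[-0.60964339  0.7925722  -0.01281603]
 [ 0.51679937  0.38515674 -0.76457354]
 [-0.60104355 -0.47274052 -0.64440907]] [ 0.31727082 -0.15066031  1.90662922]
top 457.45822740275577 457.45822740275577 327.21996364548374 235.8041419171332 [[-0.01054764 -0.99984118  0.0143655 ]
 [-0.99193133  0.00864694 -0.12648107]
 [ 0.12633676 -0.01558367 -0.991865  ]] [0.01110912 0.5062863  1.22042045]
```

View pics/top0.png

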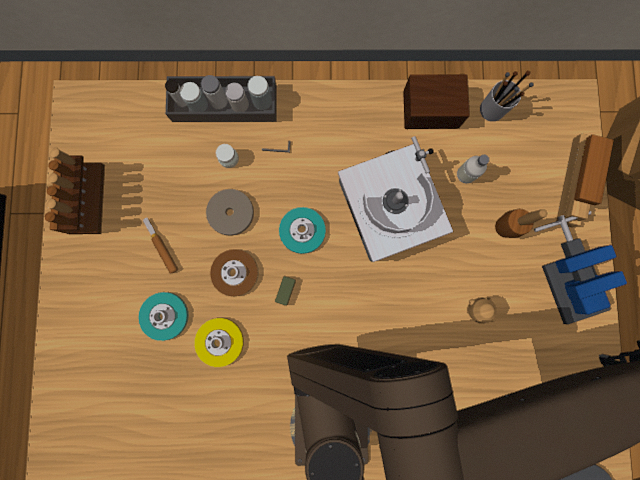

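View pics/scene0.png

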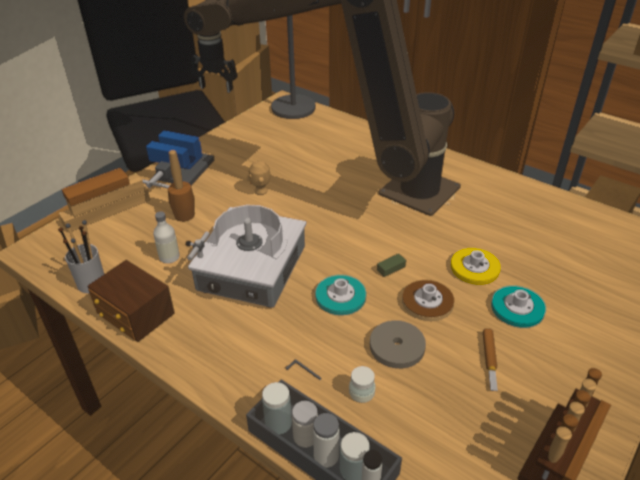

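The top view shows the machine near (397,200), with its front facing up and slightly left. The brown honing disc is at (233,272), the stone at (230,212), and the teal and yellow discs are look-alikes. Next I'll enlarge both.

Run:
```python
import cv2,numpy as np
a=cv2.imread("pics/top0.png")
m=cv2.resize(a[130:270,330:460],None,fx=4,fy=4,interpolation=cv2.INTER_CUBIC)
d=cv2.resize(a[242:302,203:263],None,fx=4.5,fy=4.5,interpolation=cv2.INTER_CUBIC)
o=np.zeros((560,800,3),np.uint8); o[:,:520]=m; o[:270,525:795]=d
b=cv2.imread("pics/scene0.png")
o[280:280+280,525:795]=cv2.resize(b[265:335,395:462],(270,280),interpolation=cv2.INTER_CUBIC)
cv2.imwrite("pics/crop1.png",o)
```

```text
(no output)
```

View pics/crop1.png

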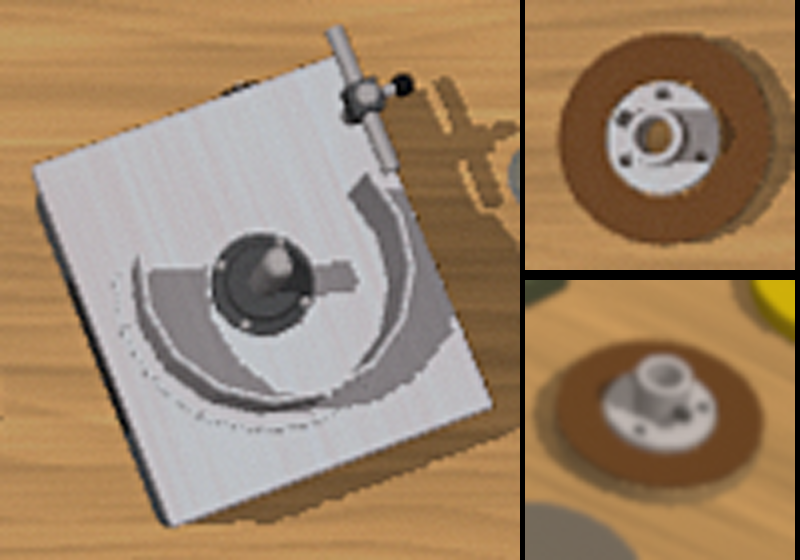

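The machine's top corners are in the crop at (35,172), (335,57), (490,405) and (170,522), the spindle tip at about (281,255), and the disc boss at (658,135). The screw direction isn't clear yet, so I'll compute positions.

```bash
cat > h.py <<'E'
import numpy as np, cv2
from scipy.spatial.transform import Rotation as Rn
def ray(c,u,v,fish=False):
    x,y=(u-c["cx"])/c["fx"],(v-c["cy"])/c["fy"]
    if fish:
        r=np.hypot(x,y); s=np.sin(r)/r if r>1e-9 else 1; d=np.array([x*s,y*s,np.cos(r)])
    else: d=np.array([x,y,1.])
    R=np.array(c["R"]); return -R.T@np.array(c["t"]), R.T@d
def atz(c,u,v,z,fish=False):
    o,d=ray(c,u,v,fish); return o+d*(z-o[2])/d[2]
def proj(c,X,fish=False):
    p=np.array(c["R"])@np.array(X)+np.array(c["t"])
    if fish:
        r=np.hypot(p[0],p[1]); th=np.arctan2(r,p[2]); k=th/r; return c["cx"]+c["fx"]*p[0]*k, c["cy"]+c["fy"]*p[1]*k
    return c["cx"]+c["fx"]*p[0]/p[2], c["cy"]+c["fy"]*p[1]/p[2]
def goto(state,pos,yaw):
    """tool down, tool x at world yaw: print remaining rotation vec and shift in tool axes (shift before turn)"""
    R0=Rn.from_quat(state["tcp_rot"]); c,s=np.cos(yaw),np.sin(yaw)
    R1=Rn.from_matrix(np.array([[c,s,0],[s,-c,0],[0,0,-1]]))
    print("shift(tool now)",R0.inv().apply(np.array(pos)-state["eef_pos"]).round(4),"turn",(R0.inv()*R1).as_rotvec().round(3))
def show(state):
    R0=Rn.from_quat(state["tcp_rot"]).as_matrix(); print("t",round(state["time"],2),"pos",np.round(state["eef_pos"],4),"xyaw",round(np.arctan2(R0[1,0],R0[0,0]),4),"z",R0[:,2].round(3),"q",np.round(state["qpos"],2),"F",np.round(state["contact_force"],1),"open",round(state["opening"]*.0854,4),"ff",state["finger_force"])
E
python3 - <<'E'
from plant import ctrl; from h import *
c=ctrl.read_camera("top"); s=ctrl.get_state(); show(s)
P=[atz(c,330+a/4,130+b/4,.1)[:2] for a,b in((35,172),(335,57),(490,405),(170,522))]; print(np.round(P,4))
for i in range(4):
    e=P[(i+1)%4]-P[i]; print(np.linalg.norm(e),np.arctan2(e[1],e[0]))
print("spindle",atz(c,330+281/4,130+255/4,.176))
for z in(.176,): pass
sc=ctrl.read_camera("scene"); print("spindle scene",atz(sc,249.5,221,.176))
print("disc",atz(c,234.1,272.7,.018),atz(c,203+133/4.5,242+135/4.5,.05)); print(atz(sc,395+137/4.03,265+90/4,.05))
goto(s,[.6,0,.4],0)
E
```

```text
t 0.15 pos [ 0.2154 -0.6392  0.2472] xyaw 0.3248 z [-0.     0.002 -1.   ] q [-1.4   0.29  1.58 -0.    1.28 -0.15] F [-1.1 -0.4  0.4] open 0.0851 ff 0.0
[[ 0.6643 -0.0249]
 [ 0.7415 -0.2258]
 [ 0.5068 -0.3188]
 [ 0.4326 -0.1086]]
0.2152639048364324 -1.2038458162875147
0.2524657801794945 -2.764230459442572
0.22292678688123088 1.9101236812725628
0.2463446608454821 0.34685824130516907
spindle [ 0.59055432 -0.17192034  0.176     ]
spindle scene [ 0.58830776 -0.15839931  0.176     ]
disc [0.40874143 0.26157375 0.018     ] [0.40909912 0.25969732 0.05      ]
[0.40726491 0.26324618 0.05      ]
shift(tool now) [ 0.5686 -0.4833 -0.1517] turn [-0.002  0.     0.325]
```

Emit:
{"api": "drive_tool", "payload": {"moves": [[[0,0,0],[0.02,-0.01,-0.058],0.085],[[0,0,0],[0.03,-0.025,-0.045],0.085],[[0,0,0],[0.04,-0.04,-0.02],0.085],[[0,0,0],[0.045,-0.04,0],0.085],[[0,0,0],[0.045,-0.04,0],0.085]]}}

```text
time: 0.82
eef_pos: [0.3372, -0.4337, 0.3717]
tcp_rot: [0.987, 0.161, 0.0, 0.0]
contact_force: [1.2, -0.7, -0.4]
opening: 0.997
finger_force: 0.0
```

Emit:
{"api": "drive_tool", "payload": {"moves": [[[0,0,0],[0.045,-0.04,0],0.085],[[0,0,0],[0.045,-0.04,0],0.085],[[0,0,0],[0.045,-0.035,0],0.085],[[0,0,0],[0.045,-0.03,0],0.085],[[0,0,0],[0.04,-0.02,0],0.085]]}}

```text
time: 1.45
eef_pos: [0.4932, -0.2067, 0.3715]
tcp_rot: [0.987, 0.162, 0.0, 0.0]
contact_force: [0.1, -1.5, 0.8]
opening: 0.997
finger_force: 0.0
```

Run:
```python
from plant import ctrl; from h import *
c=ctrl.read_camera("wrist"); s=ctrl.get_state(); show(s)
cv2.imwrite("pics/w1.png",c["image"][:,:,::-1]); print(c["fx"],c["cx"],c["cy"],"cam pos",-np.array(c["R"]).T@c["t"],"fwd",np.array(c["R"])[2]); print("spindle px",proj(c,[.59,-.168,.176],True))
goto(s,[.59,-.168,.25],.357)
```

```text
t 1.5 pos [ 0.4957 -0.2036  0.3712] xyaw 0.3292 z [ 0.003  0.003 -1.   ] q [-0.58 -0.09  1.77  0.    1.47  0.66] F [ 0.2  2.  -0.6] open 0.0848 ff 0.0
371.64829954431775 316.564791556785 234.33306929334444 cam pos [ 0.55927293 -0.18647305  0.49731316] fwd [-0.26082053 -0.08840936 -0.96133055]
spindle px (np.float64(307.45456656038715), np.float64(90.31724577090233))
shift(tool now) [ 0.1003 -0.0029  0.1216] turn [-0.002 -0.004 -0.028]
```

View pics/w1.png

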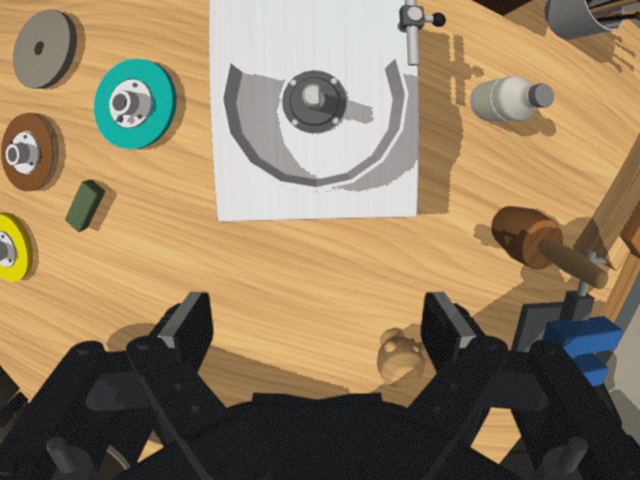

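The machine sits squarely in this view, with the spindle at about (315,95). I'll enlarge it to look for the flat.

Run:
```python
import cv2
a=cv2.imread("pics/w1.png")
cv2.imwrite("pics/c2.png",cv2.resize(a[60:140,275:355],None,fx=7,fy=7,interpolation=cv2.INTER_CUBIC))
```

```text
(no output)
```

View pics/c2.png

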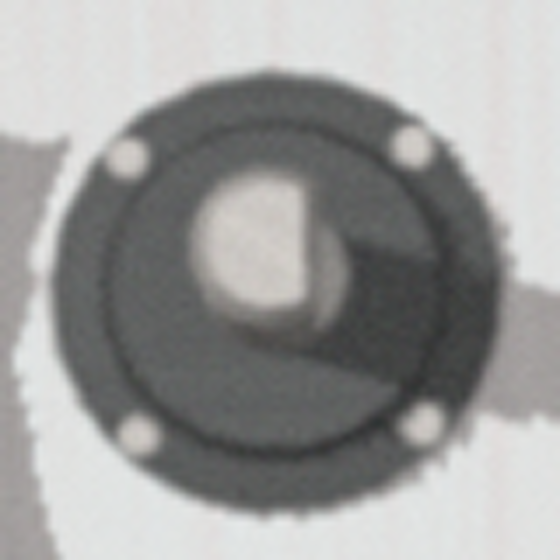

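The D-shaped end face is clear. Its flat is on the image right, facing the machine's -y, so tool +y is on it already, and the circle centre is at about px (312,94.4). I'll refine the spindle centre and the machine yaw.

Run:
```python
from plant import ctrl; from h import *
c=ctrl.read_camera("wrist"); s=ctrl.get_state(); show(s)
A=lambda u,v,z:atz(c,u,v,z,True)
ang=lambda p,q:np.arctan2(*(q-p)[1::-1])
print("spindle",A(312,94.4,.176))
f1=A(275+305/7,60+182/7,.176);f2=A(275+308/7,60+304/7,.176);print("flat edge normal",ang(f2,f1)-np.pi/2)
print("back edge",ang(A(417,215,.1),A(219,220,.1))-np.pi/2)
b=[A(275+u/7,60+v/7,.112) for u,v in((127,157),(413,147),(423,424),(140,436))]
print("bolts",np.mean(b,0),ang(b[1],b[0])-np.pi/2,ang(b[2],b[3])-np.pi/2,ang(b[3],b[0]),ang(b[2],b[1]))
goto(s,[.59,-.168,.25],.357)
```

```text
t 1.55 pos [ 0.4942 -0.2056  0.3711] xyaw 0.33 z [ 0.     0.001 -1.   ] q [-0.58 -0.09  1.77  0.    1.47  0.66] F [ 0.4 -0.9  0.9] open 0.0851 ff 0.0
spindle [ 0.59073561 -0.16866307  0.176     ]
flat edge normal -1.2174313634953902
back edge 0.35593234652418526
bolts [ 0.59047228 -0.17033756  0.112     ] 0.36306824507162494 0.37157293968065064 0.37252189932182894 0.36632316640527895
shift(tool now) [ 0.1028 -0.0044  0.1212] turn [-0.001 -0.001 -0.027]
```

Emit:
{"api": "drive_tool", "payload": {"moves": [[[0,0,-0.027],[0.052,-0.002,0.03],0.085],[[0,0,0],[0.051,-0.002,0.04],0.085],[[0,0,0],[0,0,0.04],0.07],[[0,0,0],[0,0,0.01],0.06],[[0,0,0],[0,0,0],0.06]]}}

```text
time: 2.17
eef_pos: [0.586, -0.1722, 0.2529]
tcp_rot: [0.985, 0.175, -0.0, -0.0]
contact_force: [1.1, 0.1, -0.0]
opening: 0.706
finger_force: 0.0
```

Run:
```python
from plant import ctrl; from h import *
s=ctrl.get_state(); show(s); goto(s,[.590,-.1676,.150],.354)
```

```text
t 2.17 pos [ 0.586  -0.1722  0.2529] xyaw 0.3508 z [-0.001  0.    -1.   ] q [-0.45  0.14  1.74 -0.    1.26  0.77] F [ 1.1  0.1 -0. ] open 0.0603 ff 0.0
shift(tool now) [ 0.0054 -0.0029  0.1028] turn [-0.     0.001 -0.003]
```

Emit:
{"api": "drive_tool", "payload": {"moves": [[[0,0,-0.003],[0.0055,-0.003,0.03],0.055],[[0,0,0],[0,0,0.04],0.055],[[0,0,0],[0,0,0.033],0.055],[[0,0,0],[0,0,0],0.01],[[0,0,0],[0,0,0],0.01]], "grip_force": 30}}

```text
time: 2.8
eef_pos: [0.5921, -0.168, 0.1531]
tcp_rot: [0.984, 0.176, 0.002, 0.001]
contact_force: [-0.1, 0.6, 0.2]
opening: 0.226
finger_force: 0.0
```

Emit:
{"api": "drive_tool", "payload": {"moves": [[[0,0,0],[0,0,0],0.0],[[0,0,0],[0,0,0],0.0],[[0,0,0],[0,0,0],0.0]]}}

```text
time: 3.18
eef_pos: [0.5923, -0.1682, 0.1533]
tcp_rot: [0.984, 0.176, 0.002, 0.002]
contact_force: [-0.3, -2.7, 6.0]
opening: 0.181
finger_force: 31.6
```

Run:
```python
from plant import ctrl; from h import *
s=ctrl.get_state(); show(s); goto(s,[.590,-.1676,.150],.354);goto(s,[.5887,-.1702,.150],1.93)
```

```text
t 3.17 pos [ 0.5923 -0.1682  0.1533] xyaw 0.3547 z [ 0.005 -0.003 -1.   ] q [-0.44  0.25  1.81 -0.    1.08  0.78] F [-0.3 -2.7  6. ] open 0.0155 ff 31.561179591008113
shift(tool now) [-0.002  -0.0014  0.0033] turn [ 0.005 -0.003  0.001]
shift(tool now) [-0.0041  0.0006  0.0033] turn [ 6.000e-03  1.000e-03 -1.575e+00]
```

Emit:
{"api": "drive_tool", "payload": {"moves": [[[0,0,-0.175],[-0.00035,0,0],0.0],[[0,0,-0.175],[-0.00035,0,0],0.0],[[0,0,-0.175],[-0.00035,0,0],0.0],[[0,0,-0.175],[-0.00035,0,0],0.0],[[0,0,-0.175],[-0.00035,0,0],0.0]]}}

```text
time: 3.8
eef_pos: [0.5883, -0.1665, 0.1533]
tcp_rot: [0.815, 0.579, -0.001, -0.003]
contact_force: [-13.2, 5.8, 15.5]
opening: 0.18
finger_force: 30.7
```

Emit:
{"api": "drive_tool", "payload": {"moves": [[[0,0,-0.175],[-0.00035,0,0],0.0],[[0,0,-0.175],[-0.00035,0,0],0.0],[[0,0,-0.175],[-0.00035,0,0],0.0],[[0,0,-0.175],[-0.00035,0,0],0.0],[[0,0,0],[0,0,0],0.0]]}}

```text
time: 4.42
eef_pos: [0.585, -0.1679, 0.1532]
tcp_rot: [0.569, 0.823, -0.002, -0.007]
contact_force: [-22.0, 5.1, 19.0]
opening: 0.182
finger_force: 32.2
```

Emit:
{"api": "drive_tool", "payload": {"moves": [[[0,0,0],[0,0,0],0.0],[[0,0,0],[0,0,0],0.0],[[0,0,0],[0,0,0],0.0]]}}

```text
time: 4.8
eef_pos: [0.585, -0.1679, 0.1532]
tcp_rot: [0.569, 0.822, -0.002, -0.007]
contact_force: [-22.3, 4.1, 21.6]
opening: 0.182
finger_force: 32.2
```

Run:
```python
from plant import ctrl; from h import *
s=ctrl.get_state(); show(s)
```

```text
t 4.8 pos [ 0.585  -0.1679  0.1532] xyaw 1.9307 z [-0.014  0.004 -1.   ] q [-0.45  0.24  1.81 -0.    1.1  -0.8 ] F [-22.3   4.1  21.6] open 0.0155 ff 32.16435919952346
```

Emit:
{"api": "drive_tool", "payload": {"moves": [[[0,0,0],[0,-0.002,-0.001],0.0],[[0,0,0],[0,0,0],0.0],[[0,0,0],[0,0,0],0.0]]}}

```text
time: 5.18
eef_pos: [0.5849, -0.1679, 0.1532]
tcp_rot: [0.569, 0.822, -0.0, -0.005]
contact_force: [-12.9, 6.7, 12.8]
opening: 0.18
finger_force: 30.2
```

Emit:
{"api": "drive_tool", "payload": {"moves": [[[0,0,0],[0,-0.002,-0.001],0.0],[[0,0,0],[0,0,0],0.0],[[0,0,0],[0,0,0],0.0]]}}

```text
time: 5.55
eef_pos: [0.5849, -0.1679, 0.1532]
tcp_rot: [0.569, 0.822, 0.001, -0.003]
contact_force: [-3.8, 7.1, 7.0]
opening: 0.183
finger_force: 30.6
```

Run:
```python
from plant import ctrl; from h import *
s=ctrl.get_state(); show(s)
```

```text
t 5.55 pos [ 0.5849 -0.1679  0.1532] xyaw 1.9305 z [-0.003  0.005 -1.   ] q [-0.45  0.24  1.82  0.    1.09 -0.81] F [-3.8  7.1  7. ] open 0.0156 ff 30.578058113696898
```

Emit:
{"api": "drive_tool", "payload": {"moves": [[[0,0,0],[0,0,0],0.05],[[0,0,0],[0,0,0],0.05],[[0,0,0],[0,0,-0.05],0.06],[[0,0,0],[0,0,-0.06],0.085],[[0,0,0],[0,0,-0.02],0.085]]}}

```text
time: 6.18
eef_pos: [0.5873, -0.1718, 0.2874]
tcp_rot: [0.57, 0.822, 0.001, 0.004]
contact_force: [0.2, 0.5, -0.0]
opening: 0.997
finger_force: 0.0
```

Run:
```python
from plant import ctrl; from h import *
s=ctrl.get_state(); show(s); goto(s,[.40,.255,.25],1.1)
c=ctrl.read_camera("wrist"); cv2.imwrite("pics/w2.png",c["image"][:,:,::-1]); print(proj(c,[.5885,-.1717,.176],True),proj(c,[.5906,-.1695,.176],True))
```

```text
t 6.17 pos [ 0.5873 -0.1718  0.2874] xyaw 1.9295 z [ 0.008 -0.004 -1.   ] q [-0.45  0.12  1.7  -0.    1.31 -0.81] F [ 0.2  0.5 -0. ] open 0.0852 ff 0.0
shift(tool now) [ 0.4656 -0.0258  0.0342] turn [0.009 0.004 0.829]
(np.float64(318.56895217495435), np.float64(233.79147851751358)) (np.float64(322.70575813589096), np.float64(231.86917764507555))
```

Run:
```python
import cv2
a=cv2.imread("pics/w2.png")
cv2.imwrite("pics/c3.png",cv2.resize(a[185:285,270:370],None,fx=6,fy=6,interpolation=cv2.INTER_CUBIC))
```

```text
(no output)
```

View pics/c3.png

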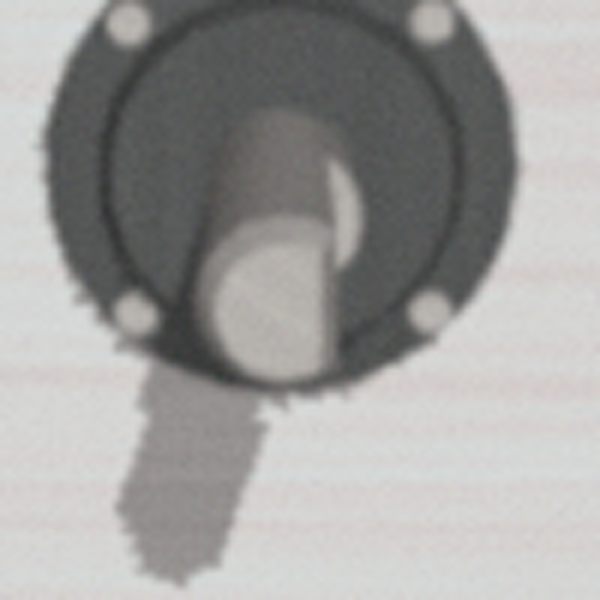

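Emit:
{"api": "drive_tool", "payload": {"moves": [[[0,0,0.16],[0.058,0,0],0.085],[[0,0,0.16],[0.058,0.006,0],0.085],[[0,0,0.16],[0.056,0.016,0],0.085],[[0,0,0.16],[0.052,0.025,0],0.085],[[0,0,0.16],[0.048,0.032,0.01],0.085]]}}

```text
time: 6.85
eef_pos: [0.6487, 0.0862, 0.271]
tcp_rot: [0.846, 0.534, -0.0, 0.0]
contact_force: [0.1, -0.7, 0.9]
opening: 0.992
finger_force: 0.0
```

Run:
```python
from plant import ctrl; from h import *
s=ctrl.get_state(); show(s); goto(s,[.40,.255,.25],1.1)
```

```text
t 6.85 pos [0.6487 0.0862 0.271 ] xyaw 1.1256 z [-0. -0. -1.] q [-0.02  0.23  1.61 -0.    1.31  0.42] F [ 0.1 -0.7  0.9] open 0.0847 ff 0.0
shift(tool now) [ 0.0452 -0.2972  0.021 ] turn [-0.     0.     0.026]
```

The flat now faces the image right, which is machine +x, with its edge vertical, and the circle centre at px (317,237) is within about 2 mm of the pinch estimate. On to the disc.

Emit:
{"api": "drive_tool", "payload": {"moves": [[[0,0,0.026],[0.009,-0.058,0],0.085],[[0,0,0],[0.009,-0.06,0],0.085],[[0,0,0],[0.009,-0.06,0.01],0.085],[[0,0,0],[0.009,-0.06,0.01],0.085],[[0,0,0],[0.009,-0.056,0],0.085]]}}

```text
time: 7.48
eef_pos: [0.4024, 0.2557, 0.2485]
tcp_rot: [0.852, 0.524, -0.002, -0.001]
contact_force: [0.3, 0.7, 0.1]
opening: 0.994
finger_force: 0.0
```

Emit:
{"api": "drive_tool", "payload": {"moves": [[[0,0,0],[0,0,0],0.085],[[0,0,0],[0,0,0],0.085]]}}

```text
time: 7.72
eef_pos: [0.4053, 0.2551, 0.2507]
tcp_rot: [0.851, 0.524, -0.001, 0.0]
contact_force: [0.5, 0.4, 0.3]
opening: 0.996
finger_force: 0.0
```

Run:
```python
from plant import ctrl; from h import *
s=ctrl.get_state(); show(s); goto(s,[.408,.261,.25],1.1)
c=ctrl.read_camera("wrist"); cv2.imwrite("pics/w3.png",c["image"][:,:,::-1]); u,v=map(int,proj(c,[.408,.261,.05],True)); print(u,v)
u0=max(0,u-75);v0=max(0,v-75); print(u0,v0)
cv2.imwrite("pics/c4.png",cv2.resize(c["image"][v0:v0+150,u0:u0+150,::-1],None,fx=4,fy=4,interpolation=cv2.INTER_CUBIC))
np.savez("w3.npz",**{k:c[k] for k in("fx","fy","cx","cy","R","t")})
```

```text
t 7.72 pos [0.4053 0.2551 0.2507] xyaw 1.1042 z [-0.001 -0.001 -1.   ] q [ 0.35 -0.16  2.04 -0.    1.26  0.82] F [0.5 0.4 0.3] open 0.0851 ff 0.0
shift(tool now) [ 0.0065 -0.0002  0.0007] turn [-0.     0.001  0.004]
315 199
240 124
```

View pics/c4.png

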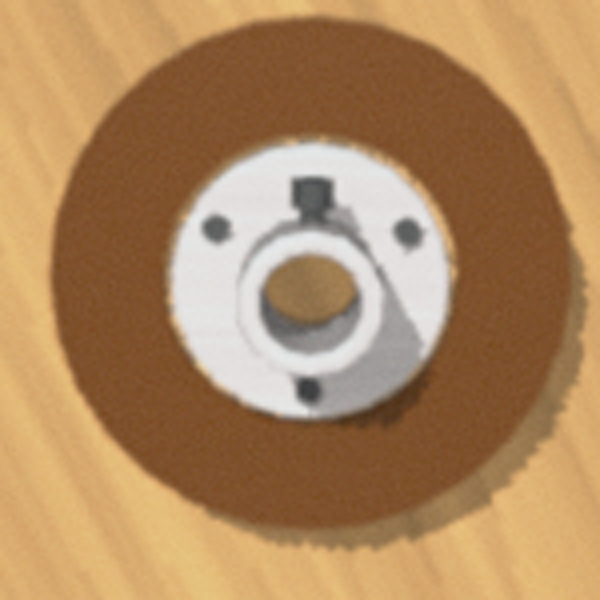

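The set screw points straight up in the crop at (313,185). The boss top centre is at (310,303), and the plate rim centre is at (312,271).

Run:
```python
from plant import ctrl; from h import *
c=dict(np.load("w3.npz")); A=lambda u,v,z:atz(c,240+u/4,124+v/4,z,True)
b=A(310,303,.05);p=A(312,271,.018);f=A(311,279,.022);w=A(313,180,.039);print(b,p,f,w)
for q in(b,p,f): print(np.arctan2(w[1]-q[1],w[0]-q[0]),np.hypot(*(w-q)[:2]))
s=ctrl.get_state(); show(s)
```

```text
[0.40941885 0.26001263 0.05      ] [0.41074221 0.26147826 0.018     ] [0.40993667 0.26043476 0.022     ] [0.4219249  0.28333739 0.039     ]
1.0786325361452205 0.026465932641355244
1.097927682942808 0.024553497955302286
1.0885702384549631 0.025850503234461978
t 7.78 pos [0.4058 0.2548 0.251 ] xyaw 1.1031 z [-0.001 -0.001 -1.   ] q [ 0.35 -0.16  2.04 -0.    1.26  0.82] F [-0.3 -0.9  0.4] open 0.0851 ff 0.0
```

Emit:
{"api": "drive_tool", "payload": {"moves": [[[0,0,0.018],[0.0068,0.0007,0.05],0.085],[[0,0,0],[0,0,0.06],0.075],[[0,0,0],[0,0,0.05],0.07],[[0,0,0],[0,0,0.02],0.07],[[0,0,0],[0,0,0],0.07]]}}

```text
time: 8.4
eef_pos: [0.4086, 0.2596, 0.0694]
tcp_rot: [0.857, 0.516, -0.003, -0.0]
contact_force: [-0.6, 0.2, 1.2]
opening: 0.822
finger_force: 0.0
```

Run:
```python
from plant import ctrl; from h import *
s=ctrl.get_state(); show(s); goto(s,[.4095,.2605,.043],1.085)
```

```text
t 8.4 pos [0.4086 0.2596 0.0694] xyaw 1.0835 z [-0.005 -0.002 -1.   ] q [ 0.36  0.1   2.16 -0.    0.89  0.84] F [-0.6  0.2  1.2] open 0.0702 ff 0.0
shift(tool now) [0.0014 0.0005 0.0264] turn [-0.003  0.004 -0.001]
```

Emit:
{"api": "drive_tool", "payload": {"moves": [[[0,0,0],[0.001,0.0005,0.02],0.07],[[0,0,0],[0,0,0.006],0.06],[[0,0,0],[0,0,0],0.045],[[0,0,0],[0,0,0],0.04],[[0,0,0],[0,0,0],0.03]], "grip_force": 60}}

```text
time: 9.02
eef_pos: [0.4106, 0.2622, 0.0471]
tcp_rot: [0.856, 0.517, 0.001, -0.0]
contact_force: [-1.3, 0.2, 4.8]
opening: 0.368
finger_force: 59.1
```

Emit:
{"api": "drive_tool", "payload": {"moves": [[[0,0,0],[0,0,0],0.02],[[0,0,0],[0,0,0],0.02],[[0,0,0],[0,0,0],0.02],[[0,0,0],[0,0,0],0.02]]}}

```text
time: 9.52
eef_pos: [0.4106, 0.2622, 0.0471]
tcp_rot: [0.856, 0.517, 0.001, -0.0]
contact_force: [-1.7, 0.0, 5.8]
opening: 0.367
finger_force: 59.3
```

Run:
```python
from plant import ctrl; from h import *
s=ctrl.get_state(); show(s)
```

```text
t 9.53 pos [0.4106 0.2622 0.0471] xyaw 1.0857 z [ 0.001  0.001 -1.   ] q [0.36 0.15 2.16 0.   0.83 0.84] F [-1.7  0.   5.8] open 0.0313 ff 59.3037985637784
```

Emit:
{"api": "drive_tool", "payload": {"moves": [[[0,0,0],[0,0,-0.02],0.02],[[0,0,0],[0,0,-0.04],0.02],[[0,0,0],[0,0,-0.055],0.02],[[0,0,0],[0,0,-0.055],0.02],[[0,0,0],[0,0,-0.04],0.02]]}}

```text
time: 10.15
eef_pos: [0.4097, 0.2617, 0.2574]
tcp_rot: [0.856, 0.517, 0.001, 0.0]
contact_force: [0.2, 0.3, -4.4]
opening: 0.37
finger_force: 60.9
```

Run:
```python
from plant import ctrl; from h import *
s=ctrl.get_state(); show(s); goto(s,[.5885,-.1717,.26],.36)
c=ctrl.read_camera("wrist"); cv2.imwrite("pics/w4.png",c["image"][:,:,::-1])
p=s["eef_pos"]; print([proj(c,p+[0,0,z],True) for z in(.003,0,-.029)])
np.savez("w4.npz",**{k:c[k] for k in("fx","fy","cx","cy","R","t")})
u,v=map(int,proj(c,p,True)); print(u-80,v-80)
cv2.imwrite("pics/c5.png",cv2.resize(c["image"][v-80:v+60,u-80:u+80,::-1],None,fx=4,fy=4,interpolation=cv2.INTER_CUBIC))
```

```text
t 10.15 pos [0.4097 0.2617 0.2574] xyaw 1.086 z [ 0.001  0.    -1.   ] q [ 0.36 -0.15  2.02 -0.    1.27  0.84] F [ 0.2  0.3 -4.4] open 0.0316 ff 60.909351501613855
shift(tool now) [-0.3001  0.3601 -0.0024] turn [ 0.001 -0.001  0.726]
[(np.float64(313.89954696648766), np.float64(318.3869984803973)), (np.float64(313.9482281232379), np.float64(314.61939752192643)), (np.float64(314.3432082431711), np.float64(284.3539906674562))]
233 234
```

View pics/c5.png

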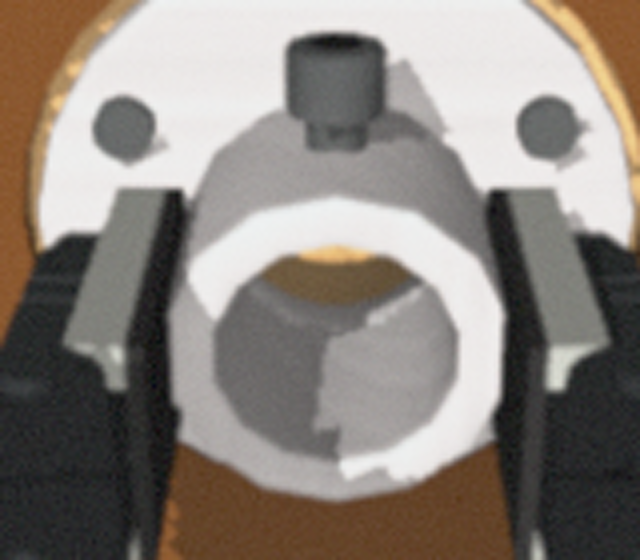

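The boss is gripped cleanly, with the screw centred between the pads. The bore centre, at crop (336,353), sits about 1.5 mm behind the TCP. Moving over the spindle.

Emit:
{"api": "drive_tool", "payload": {"moves": [[[0,0,0],[-0.025,0.03,0],0.02],[[0,0,0],[-0.037,0.045,0],0.02],[[0,0,0],[-0.037,0.045,0],0.02],[[0,0,0],[-0.037,0.045,0],0.02],[[0,0,0],[-0.037,0.045,0],0.02]]}}

```text
time: 10.82
eef_pos: [0.5145, 0.0092, 0.2532]
tcp_rot: [0.856, 0.517, -0.001, -0.001]
contact_force: [0.7, 0.9, -4.4]
opening: 0.363
finger_force: 60.9
```

Emit:
{"api": "drive_tool", "payload": {"moves": [[[0,0,0],[-0.037,0.045,0],0.02],[[0,0,0],[-0.037,0.045,0],0.02],[[0,0,0],[-0.032,0.038,0],0.02],[[0,0,0.18],[-0.02,0.02,0],0.02],[[0,0,0.18],[0,0,0],0.02]]}}

```text
time: 11.45
eef_pos: [0.5866, -0.1718, 0.2522]
tcp_rot: [0.936, 0.351, -0.002, -0.001]
contact_force: [-1.0, 0.2, -4.3]
opening: 0.367
finger_force: 61.1
```

Emit:
{"api": "drive_tool", "payload": {"moves": [[[0,0,0.18],[0,0,0],0.02],[[0,0,0.18],[0,0,0],0.02],[[0,0,0],[0,0,0],0.02],[[0,0,0],[0,0,0],0.02]]}}

```text
time: 11.95
eef_pos: [0.5868, -0.1694, 0.2542]
tcp_rot: [0.983, 0.183, -0.001, -0.001]
contact_force: [-0.6, 0.8, -4.3]
opening: 0.365
finger_force: 61.1
```

Run:
```python
from plant import ctrl; from h import *
s=ctrl.get_state(); show(s); goto(s,[.5899,-.1712,.235],.36)
```

```text
t 11.95 pos [ 0.5868 -0.1694  0.2542] xyaw 0.3684 z [-0.002  0.001 -1.   ] q [-0.45  0.14  1.73 -0.    1.27  0.76] F [-0.6  0.8 -4.3] open 0.0312 ff 61.062809117138386
shift(tool now) [0.0023 0.0029 0.0192] turn [-0.002  0.002  0.008]
```

Emit:
{"api": "drive_tool", "payload": {"moves": [[[0,0,0.008],[0.0023,0.0029,0.015],0.02],[[0,0,0],[0,0,0.01],0.02],[[0,0,0],[0,0,0],0.02],[[0,0,0],[0,0,0],0.02]]}}

```text
time: 12.45
eef_pos: [0.5905, -0.1716, 0.2307]
tcp_rot: [0.984, 0.178, -0.0, -0.0]
contact_force: [-0.2, -0.3, -3.9]
opening: 0.363
finger_force: 61.0
```

Run:
```python
from plant import ctrl; from h import *
for i in range(4):
    s=ctrl.get_state(); show(s); goto(s,[.5899,-.1712,.225],.36)
    c=ctrl.read_camera("wrist")
u,v=map(int,proj(c,s["eef_pos"],True)); print(u,v)
cv2.imwrite("pics/c6.png",cv2.resize(c["image"][v-50:v+50,u-60:u+60,::-1],None,fx=5,fy=5,interpolation=cv2.INTER_CUBIC))
```

```text
t 12.45 pos [ 0.5905 -0.1716  0.2307] xyaw 0.358 z [-0.  0. -1.] q [-0.45  0.17  1.75 -0.    1.22  0.77] F [-0.2 -0.3 -3.9] open 0.031 ff 61.01003000512719
shift(tool now) [-0.0005 -0.0006  0.0057] turn [-0.     0.    -0.002]
t 12.5 pos [ 0.5907 -0.1716  0.2312] xyaw 0.358 z [ 0.001 -0.    -1.   ] q [-0.45  0.17  1.75  0.    1.22  0.77] F [-0.8  0.1 -3.9] open 0.031 ff 61.01016347296536
shift(tool now) [-0.0006 -0.0007  0.0062] turn [ 0.001 -0.001 -0.002]
t 12.55 pos [ 0.5908 -0.1717  0.2314] xyaw 0.3579 z [ 0.001 -0.    -1.   ] q [-0.45  0.17  1.75  0.    1.22  0.77] F [ 0.1  0.1 -3.8] open 0.031 ff 61.00950077176094
shift(tool now) [-0.0007 -0.0007  0.0064] turn [ 0.001 -0.001 -0.002]
t 12.6 pos [ 0.5908 -0.1716  0.2315] xyaw 0.3579 z [ 0.001 -0.    -1.   ] q [-0.45  0.17  1.75  0.    1.22  0.77] F [-0.4 -0.3 -4.7] open 0.031 ff 61.009604036808014
shift(tool now) [-0.0007 -0.0007  0.0065] turn [ 0.001 -0.001 -0.002]
311 317
```

View pics/c6.png

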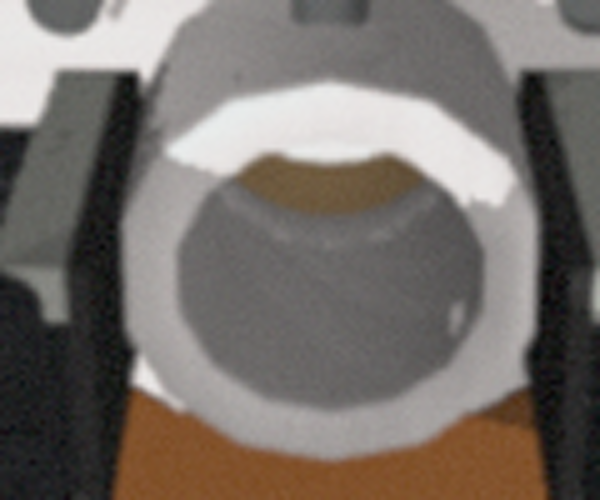

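The bore walls hide the spindle from the camera, so I'll lower in small steps and watch the forces.

Emit:
{"api": "drive_tool", "payload": {"moves": [[[0,0,0],[-0.0007,-0.0007,0.006],0.02],[[0,0,0],[0,0,0.004],0.02],[[0,0,0],[0,0,0.003],0.02],[[0,0,0],[0,0,0],0.02]]}}

```text
time: 13.15
eef_pos: [0.5893, -0.171, 0.2172]
tcp_rot: [0.984, 0.178, -0.0, -0.0]
contact_force: [-0.1, -0.7, -3.4]
opening: 0.366
finger_force: 61.1
```

Emit:
{"api": "drive_tool", "payload": {"moves": [[[0,0,0],[0,0,0.003],0.02],[[0,0,0],[0,0,0.003],0.02],[[0,0,0],[0,0,0],0.02]]}}

```text
time: 13.52
eef_pos: [0.5893, -0.171, 0.2113]
tcp_rot: [0.984, 0.178, -0.0, -0.0]
contact_force: [-0.0, 0.7, -3.3]
opening: 0.363
finger_force: 61.1
```

Emit:
{"api": "drive_tool", "payload": {"moves": [[[0,0,0],[0,0,0.003],0.02],[[0,0,0],[0,0,0.003],0.02],[[0,0,0],[0,0,0.002],0.02],[[0,0,0],[0,0,0],0.02]]}}

```text
time: 14.02
eef_pos: [0.5894, -0.1711, 0.2034]
tcp_rot: [0.984, 0.178, -0.0, -0.0]
contact_force: [0.7, 1.1, -5.0]
opening: 0.368
finger_force: 61.1
```

Emit:
{"api": "drive_tool", "payload": {"moves": [[[0,0,0],[0,0,0.002],0.02],[[0,0,0],[0,0,0.003],0.02],[[0,0,0],[0,0,0],0.02]]}}

```text
time: 14.4
eef_pos: [0.5893, -0.171, 0.1983]
tcp_rot: [0.984, 0.178, -0.0, -0.0]
contact_force: [-0.7, 0.2, -4.0]
opening: 0.364
finger_force: 61.1
```

Emit:
{"api": "drive_tool", "payload": {"moves": [[[0,0,0],[0,0,0.004],0.02],[[0,0,0],[0,0,0.004],0.02],[[0,0,0],[0,0,0.004],0.02],[[0,0,0],[0,0,0],0.02]]}}

```text
time: 14.9
eef_pos: [0.5892, -0.171, 0.186]
tcp_rot: [0.984, 0.178, -0.001, -0.0]
contact_force: [0.6, -0.3, -4.7]
opening: 0.365
finger_force: 61.1
```

Emit:
{"api": "drive_tool", "payload": {"moves": [[[0,0,0],[0,0,0.005],0.02],[[0,0,0],[0,0,0.005],0.02],[[0,0,0],[0,0,0.003],0.02],[[0,0,0],[0,0,0],0.02]]}}

```text
time: 15.4
eef_pos: [0.5893, -0.171, 0.1732]
tcp_rot: [0.984, 0.178, -0.0, -0.0]
contact_force: [0.2, -1.0, -3.6]
opening: 0.363
finger_force: 61.1
```

Run:
```python
from plant import ctrl; from h import *
for i in range(2):
    s=ctrl.get_state(); show(s); c=ctrl.read_camera("wrist")
u,v=map(int,proj(c,s["eef_pos"],True))
a=cv2.resize(c["image"][v-50:v+50,u-60:u+60,::-1],None,fx=5,fy=5,interpolation=cv2.INTER_CUBIC)
t=ctrl.read_camera("scene"); b=cv2.resize(t["image"][190:290,205:245+60,::-1],(200,200),interpolation=cv2.INTER_CUBIC)
o=np.zeros((500,800,3),np.uint8);o[:,:600]=a;o[:200,600:]=b;cv2.imwrite("pics/c7.png",o)
```

```text
t 15.4 pos [ 0.5893 -0.171   0.1732] xyaw 0.3578 z [-0.001  0.    -1.   ] q [-0.45  0.22  1.79  0.    1.12  0.77] F [ 0.2 -1.  -3.6] open 0.031 ff 61.05412468314171
t 15.45 pos [ 0.5895 -0.1711  0.1736] xyaw 0.3577 z [-0.  0. -1.] q [-0.45  0.22  1.79 -0.    1.12  0.77] F [-0.6 -0.2 -3.9] open 0.0315 ff 61.054526679217815
```

View pics/c7.png

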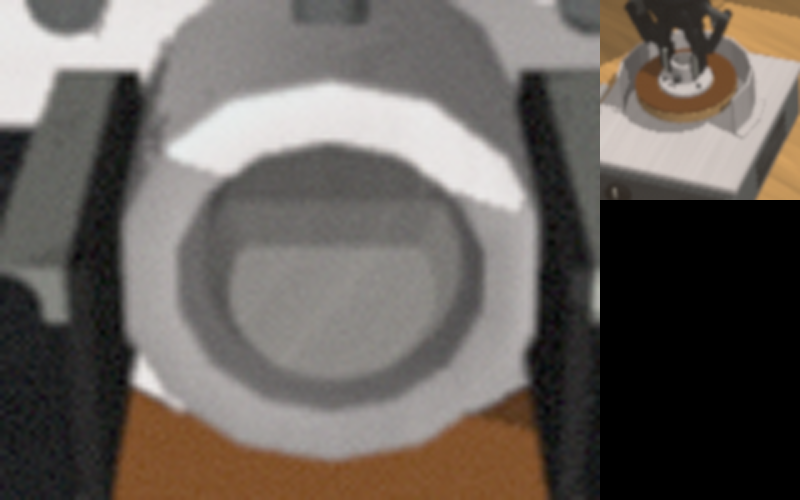

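The spindle end is centred in the bore. Its flat is square to the screw at the top of the image. The ratio of end face to bore, 0.69, matches 15.6/23, so the end is flush, and there is no contact load. Handing in.

```bash
python3 -c "
from plant import ctrl
print(ctrl.sign_off())"
```

```text
the job is handed in; nothing more can be done
None
```

I handed the job in with the honing disc held in the gripper on the spindle: set screw square on the flat, flat facing the machine's front, and hub top flush with the spindle's end. No contact force showed while lowering it. I don't have the judge's result; these are my readings from the last picture and force values.

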